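# Set a slicing guide's stop past its slack and seat the butter against it

### The job

The butter-slicing guide has a worn drive with slack: with its crank, wind the stop outward (away from the butter) until its pointer is about a centimetre past the index clip, then wind it back inward until the pointer is level with the clip, so that the slack is taken up and the stop cannot give way outward. Then push the stick of butter along the channel until it bears gently but firmly on the stop, and leave it there touching the stop, the pointer still level with the clip. Move the stop by its crank only, do not shove it by hand or ram it with the butter, and leave everything else on the worktop where it is.

Things in the scene. Friction and masses are not known exactly. Their poses are not given: they have to be found in the camera images.
- guide: Fixed slicing guide: white board 115 (x) x 400 (y) x 12 mm, origin under its centre. +y runs along the channel from the butter to the crank (robot's left, turned -0.35 to 0.12 rad); +x away from the robot. Bed top is 12 mm up. Channel on x = 0, 37 mm wide between rails 8 mm high, y -200 to +85. At y = +135 a bridge carries the level crank wheel, 104 mm across, rim top 74 mm up.
- stop: Aluminium stop sliding along the guide's y: plate 34 mm wide, 10 thick, top 53 mm up, with a facing plate before it; axes as the guide's, origin on the bed under stop_face. Slides easily (1.2 N). The drive has 5 mm of slack: within it the stop neither follows the crank nor resists a push. With slack taken up against the push it holds about 20 N. Travel 52 mm to +y (outward) from its start.
- stop_face (a point): Centre of the stop block's own front, 28 mm up, on the channel's centre line. A steel facing plate (34 mm wide) stands before it on two pins and carries a stiff rubber pad (28 x 26 mm, 10 N per mm): the pad's front, which the butter meets, is 10 to 22 mm nearer the butter (-y) than this point. That setting differs each time, is not measured, and must not be changed; find it by touch.
- pointer (a point): Tip of the stop's dark pointer, which reaches over the front rail toward the robot; it moves with the stop. The tip is 4 mm wide; the point is at its middle.
- mark (a point): Tip of the dark index clip on the rod at the guide's front edge: the mark. The pointer is level with it when both have the same position along the guide's y. The clip stands 8 to 26 mm further along +y than the pointer does at the start; it stays put.
- crank_axis (a point): Point on the wheel's upright axis, 97 mm up. Anticlockwise from above winds the stop outward (+y, away from the butter), clockwise inward; 10 mm per rad once the slack (0.5 rad) is taken up. Needs about 0.22 N m (5 N at the handle), in the slack nearly as much; stays where left. Limits: 5.4 rad anticlockwise, 0.6 rad clockwise from the start.
- handle_mid (a point): Middle of the crank's upright round black handle, 100 mm up: 20 mm across, 46 mm tall (76 to 122 mm up), on the wheel 42 mm from its axis. At the start it is on the robot's side of the axis (guide's -x). It spins freely on its pin, so a hand holding it can go round the circle without turning.
- butter: Loose stick of butter in its wrapper, 33 mm wide (x), 120 mm long (y), 32 mm high, 120 g, lying in the channel on the bed; origin at the middle of its underside; long axis along the channel's y, its +y end 40 to 60 mm short of stop_face at the start.
- butter_mid (a point): Centre of the butter stick, 16 mm above the bed. Its rear end, where it can be pushed, is 60 mm from here toward -y of the guide.
- butter_end (a point): Centre of the butter's end face toward the stop, 60 mm from its middle toward +y.
- ring_small: Bystander just behind the guide: a fluted steel pastry cutter ring, 55 mm across, 30 mm high; origin at the middle of its underside. Leave it alone.
- ring_large: Bystander just in front of the guide: a plain steel pastry cutter ring, 71 mm across, 30 mm high; origin at the middle of its underside. Leave it alone.
- yolk_bowl: Bystander just beyond the butter end of the guide: a small bowl of yolk, 116 mm across, 44 mm high; origin at the middle of its underside. Leave it alone.
- pepper_mill: Bystander left of the guide: a tall black pepper mill, 52 mm across, 184 mm high; origin at the middle of its underside. Leave it alone.
- drum: Bystander behind the guide: a round card drum, 75 mm across, 96 mm high; origin at the middle of its underside. Leave it alone.
Not all that is in view belongs to the job. There is more than one size of the butter; the one meant has the size given above.

How it is judged:
By the outcome, as a careful person would: the job done as asked, in the order asked, and still so for the second after the job is handed in, with the robot touching nothing.
It also fails if it takes over 61 s, if anything falls off the work surface, if the arm or the gripper's body presses on something with over 40 N, if the wrist force passes 120 N, or if a joint passes its speed limit or range.

### The arm

A 7-joint arm with a two-finger parallel gripper is mounted at the origin on a cart in front of the work surface, level with it; the furniture and walls round the work are solid. World frame = base frame: x ahead of the robot, y to its left, z up, the work surface at z = 0. Lengths are in m, angles in rad, forces in N, time in s.
With the tool pointing down it reaches from about 0.425 to 0.875 m from the base axis. Payload 4.7 kg.
Tool frame: the origin (TCP) lies on the centre line of the jaws, within the pads' length; the fingertips stand 19 mm ahead of it and the grasp point (between the pads) is the TCP (ctrl.nose_length is the distance from the TCP to the fingertips, in m); z points along the fingers, x is the direction in which the jaws open and shut, and the axes are right-handed (so a half turn about z gives the same grasp; the last joint's range is limited). The gripper opens to 87 mm and grips with 3 to 60 N. Pads are 19 mm wide; open, the fingers measure 117 mm over their backs; the gripper's body (75 mm by 190 mm) begins 51 mm behind the grasp point.
Start: joints at [1.314, 0.321, -0.07, 1.45, 0.023, 1.371, -0.057], TCP at [0.174, -0.626, 0.242] pointing down, gripper open.
Joint ranges: [-2.86, 2.86], [-0.3, 2.09], [-1.38, 1.24], [0.06, 2.45], [-1.56, 4.7], [0.09, 2.05], [-2.69, 2.69]. Speed limits (rad/s): [2.57, 2.57, 3.14, 3.14, 3.14, 3.14, 3.14].

### API

Orientations are given as a rotation vector (axis times angle).
In Python, from bench import ctrl gives the robot as it stands. The module is installed in compiled form; this text tells all that it offers.
- The arm moves only by the shell command python3 -m crank 'ROWS' [OPENING] [FORCE]. ROWS is a JSON object of lists of equal length, an entry for each row: "dp": the shift along the tool's x, y, z in cm, a list of three; "delta_rot": the turn, a rotation vector about the tool's x, y, z in rad, a list of three. In form: {"dp": [[x, y, z], ...], "delta_rot": [[rx, ry, rz], ...]}. A call has exactly 8 rows; each row shifts and turns the commanded pose from where the row before left it, along the tool's axes as they then stand; what a row does not reach is not made up. A row lasts 1/10 s, in which the tool goes at most 50 mm and 8.59 degrees, less where a joint would pass 70% of its speed; a pose out of reach is approached as far as the arm can. A call with a gripper value outside its range is refused whole. OPENING is the finger opening in cm, from 0 to 8.7, set as the call begins (- or left out, the last holds). The fingers move at their own pace and stop on an object; FORCE is the grip in N (left out, the last holds). Time passes only in rows, so rows that do not move let the fingers close, or fill a call up. It gives the time, the measured TCP pose, the force and the opening at its end, in the units of the state.
- ctrl.get_state(): the state, without advancing time (a new reading comes with each control period).
- ctrl.get_image(name): name is "scene" or "top"; returns the picture (400x640x3 uint8, blue, green, red); there is no depth.
- ctrl.camera_info(name): a dict with "camera_matrix" (3x3 intrinsics, pixels), "xyz" and "orientation" of the camera in the world. Camera axes: x right, y down, z forward; pixel columns grow to the right and rows downward; lengths in m; the calibration is good to about 2 mm. A picture is of the moment at which its call begins. camera_info takes no time and is no camera call.
- ctrl.close_job(): hands the job in, once; it reports no verdict.
The state is a dict: "time": time; "joint_positions": joint angles; "qd": joint speeds; "joint_torque": joint torques, N m; "position": TCP position; "tool_rot": TCP orientation; "ft_force": force on the tool from outside, world axes, zero at the start; "torque": the same for the moment, N m; "grip_width": opening from 0.0 (shut) to 1.0 (fully open).
Only numpy, scipy, OpenCV 4.12 (cv2) and the standard library are available. Lean on these libraries where they do the work, as an engineer would, in place of code of your own. Each camera call takes 0.05 s, during which the arm holds its last target.

## Working session

There is one attempt and no reset: what is moved stays moved. The work goes in short steps, Python scripts to look and compute and a shell command to move; the robot and the scene stay as the last step left them, time stands still between calls to the robot, and variables do not carry over. Pictures are saved under pics/ and viewed, and the job is handed in when it is done.

```bash
ls; mkdir -p pics
python3 - <<'E'
from bench import ctrl
import cv2,numpy as np
s=ctrl.get_state(); print({k:(np.round(v,3).tolist()) for k,v in s.items()})
print(ctrl.nose_length)
for n in("scene","top"):
    cv2.imwrite(f"pics/{n}0.png",ctrl.get_image(n)); print(n,ctrl.camera_info(n))
E
```

```text
pics
{'time': 0.0, 'joint_positions': [1.314, 0.322, -0.07, 1.452, 0.023, 1.371, -0.057], 'qd': [0.0, 0.0, 0.0, -0.0, -0.001, 0.001, 0.001], 'joint_torque': [0.0, -49.129, -0.404, -31.253, -0.064, 0.044, 0.0], 'position': [0.174, -0.626, 0.24], 'tool_rot': [-2.5, 1.901, 0.002], 'ft_force': [0.48, -0.167, 0.492], 'torque': [-0.012, 0.024, 0.054], 'grip_width': 1.002}
0.019
scene {'camera_matrix': array([[432.24187258,   0.        , 323.43335797],
       [  0.        , 432.24187258, 201.18803968],
       [  0.        ,   0.        ,   1.        ]]), 'xyz': array([0.0034266 , 0.76197984, 0.74744714]), 'orientation': array([-0.87547765,  2.39284441, -1.19549822])}
top {'camera_matrix': array([[448.17789981,   0.        , 320.22647844],
       [  0.        , 448.17789981, 195.90943933],
       [  0.        ,   0.        ,   1.        ]]), 'xyz': array([0.47674138, 0.11107299, 1.25905383]), 'orientation': array([-2.18947793,  2.16474778, -0.12945126])}
```

View pics/scene0.png

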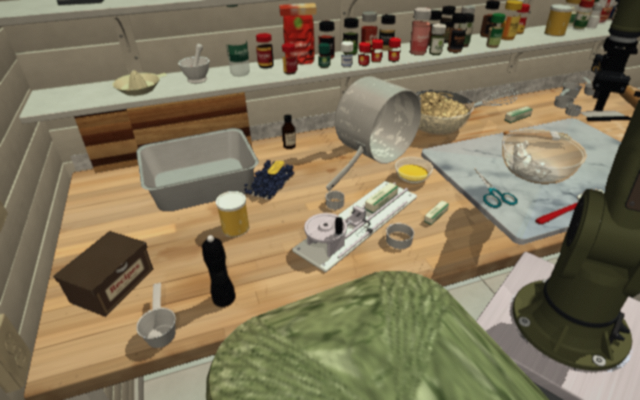

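View pics/top0.png

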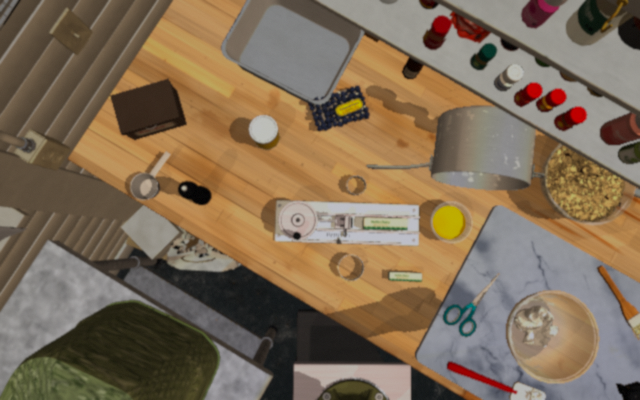

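```bash
cat > h.py <<'E'
import numpy as np,cv2
from scipy.spatial.transform import Rotation as R
from bench import ctrl
def cam(n):
    c=ctrl.camera_info(n);return c['camera_matrix'],np.array(c['xyz']),R.from_rotvec(c['orientation']).as_matrix()
def ray(n,u,v,z):
    K,p,M=cam(n);d=M@np.linalg.solve(K,[u,v,1.]);return p+d*(z-p[2])/d[2]
def proj(n,X):
    K,p,M=cam(n);q=(np.atleast_2d(X)-p)@M;q=q@K.T;return q[:,:2]/q[:,2:]
def crop(n,im,x0,y0,w,h,s,out):
    cv2.imwrite(out,cv2.resize(im[y0:y0+h,x0:x0+w],None,fx=s,fy=s,interpolation=cv2.INTER_CUBIC))
E
python3 - <<'E'
from h import *
crop('top',cv2.imread('pics/top0.png'),265,190,160,100,5,'pics/topc.png')
crop('s',cv2.imread('pics/scene0.png'),285,170,140,105,5.7,'pics/scenec.png')
for z in(0,.012): print([ray('top',u,v,z).round(4).tolist() for u,v in((275,202),(419,205),(418,246),(274,242))])
E
```

```text
[[0.5867, 0.2175, 0.0], [0.583, -0.1895, 0.0], [0.4677, -0.1853, 0.0], [0.4746, 0.2179, 0.0]]
[[0.5856, 0.2164, 0.012], [0.582, -0.1866, 0.012], [0.4678, -0.1825, 0.012], [0.4747, 0.2169, 0.012]]
```

View pics/topc.png

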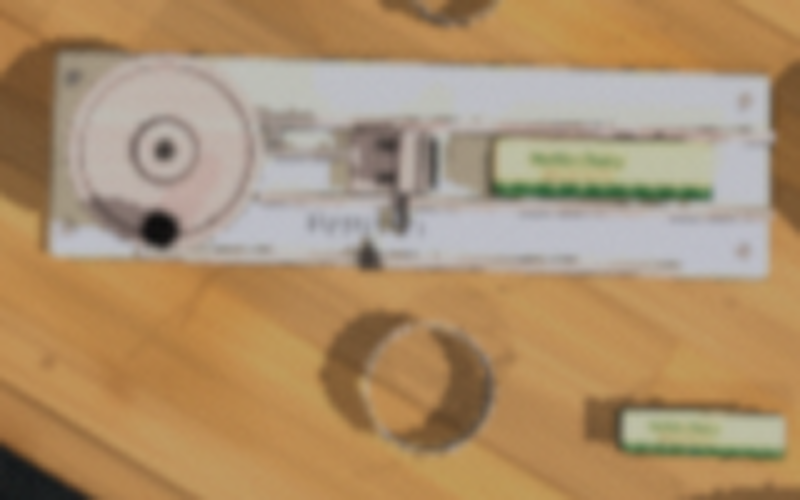

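View pics/scenec.png

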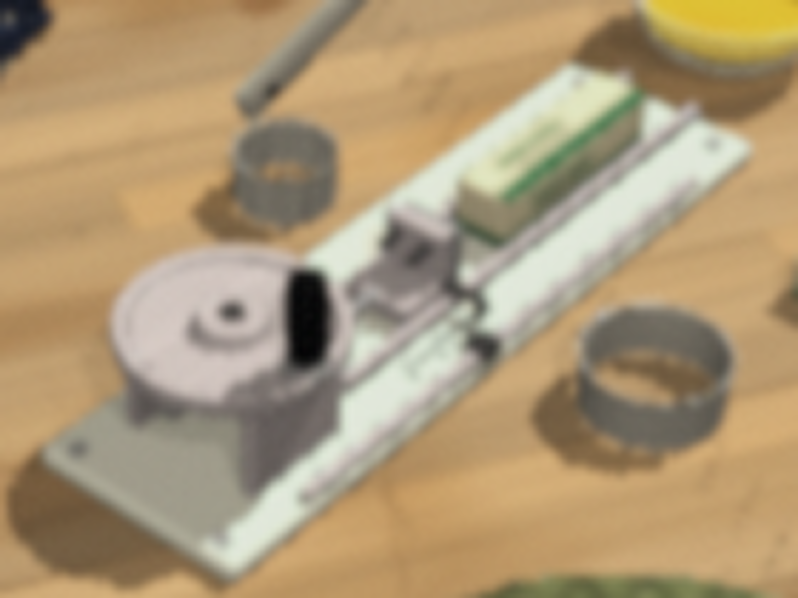

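```bash
cat >> h.py <<'E'
def pose(g): 
    c,s=np.cos(g[2]),np.sin(g[2]);return np.array([[c,-s],[s,c]])
def g2w(g,P):
    P=np.atleast_2d(P).astype(float);return np.c_[P[:,:2]@pose(g).T+g[:2],P[:,2]]
def w2g(g,X): X=np.atleast_2d(X);return np.c_[(X[:,:2]-g[:2])@pose(g),X[:,2]]
E
python3 - <<'E'
from h import *
from scipy.optimize import least_squares
top=(np.array([(55,53),(770,75),(768,277),(50,257)])+.5)/5-.5+[265,190]
sc=(np.array([(573,65),(750,150),(230,580),(45,455)])+.5)/5.7-.5+[285,170]
C=np.array([(.0575,.2,.012),(.0575,-.2,.012),(-.0575,-.2,.012),(-.0575,.2,.012)])
Cs=C[[1,2,3,0]]
hub_t=(np.array([163,150])+.5)/5-.5+[265,190]
for mode in('top','scene','both'):
    def f(g):
        r=[]
        if mode!='scene': r.append(proj('top',g2w(g,C))-top)
        if mode!='top': r.append(proj('scene',g2w(g,Cs))-sc)
        return np.concatenate(r).ravel()
    o=least_squares(f,[.525,.015,0]);g=o.x;print(mode,g.round(4),f(g).round(1))
def T(x,y,z):
    u=(np.array([x,y])+.5)/5-.5+[265,190];return w2g(g,ray('top',u[0],u[1],z))[0].round(4)
def S(x,y,z):
    u=(np.array([x,y])+.5)/5.7-.5+[285,170];return w2g(g,ray('scene',u[0],u[1],z))[0].round(4)
print('hub',T(163,150,.085),'handle',T(160,228,.122),'wheelL/R',T(72,150,.074),T(257,150,.074))
print('butter',T(491,160,.044),T(713,165,.044),'ptr',T(400,228,.024),'clip',T(367,242,.024))
print('scene ptr',S(470,303,.024),'clip',S(483,340,.024),'handletop',S(307,278,.122))
for n in ((190,190),(450,222),(352,185),(347,266)): print(ray('top',*n,0.03).round(3))
print('pot',[ray('top',u,v,.15).round(3).tolist() for u,v in((437,110),(433,180),(470,188),(368,166))])
print(R.from_rotvec(ctrl.get_state()['tool_rot']).as_matrix().round(3))
np.save('g.npy',g)
E
```

```text
top [ 0.5305  0.0154 -0.0176] [ 0.2 -0.3  0.  -0.5  0.2  0.4 -0.4  0.3]
scene [ 0.528   0.0223 -0.0188] [-0.5  0.   1.2 -0.5  0.8  0.  -1.4  0. ]
both [ 0.53    0.0179 -0.0181] [-0.7 -0.2 -0.9 -0.3 -0.7  0.6 -1.3  0.4 -0.3 -0.9  1.3 -1.5  1.4 -1.4
 -0.7 -1.2]
hub [0.0013 0.1334 0.085 ] handle [-0.0399  0.1323  0.122 ] wheelL/R [0.0004 0.1818 0.074 ] [0.0033 0.0842 0.074 ]
butter [ 0.003  -0.0432  0.044 ] [ 0.0039 -0.1641  0.044 ] ptr [-0.0348  0.004   0.024 ] clip [-0.043  0.022  0.024]
scene ptr [-0.033   0.0103  0.024 ] clip [-0.0534  0.0275  0.024 ] handletop [-0.0422  0.1384  0.122 ]
[0.614 0.449 0.03 ]
[ 0.535 -0.267  0.03 ]
[0.634 0.003 0.03 ]
[0.412 0.016 0.03 ]
pot [[0.814, -0.203, 0.15], [0.634, -0.19, 0.15], [0.615, -0.283, 0.15], [0.667, -0.026, 0.15]]
[[ 0.268 -0.964 -0.001]
 [-0.964 -0.268  0.002]
 [-0.002  0.    -1.   ]]
```

```bash
python3 -m crank '{"dp":[[0,0,0],[0,0,0],[-3,-3.8,0],[-3,-3.8,0],[-3,-3.8,0],[-3,-3.8,0],[-3,-3.8,0],[-3,-3.8,0]],"delta_rot":[[0,0,0.144],[0,0,0.144],[0,0,0],[0,0,0],[0,0,0],[0,0,0],[0,0,0],[0,0,0]]}' 5 40
```

```text
time: 0.9
position: [0.406, -0.4487, 0.2412]
tool_rot: [2.202, -2.24, -0.001]
ft_force: [0.4, 0.1, -0.0]
grip_width: 0.581
```

```bash
python3 -m crank '{"dp":[[-4.7,-1,0],[-4.7,-1,0],[-4.7,-1,0],[-4.7,-1,0],[-4.7,-1,0],[-4.7,-1,0],[-4.7,-1,0],[-4.7,-1,0]],"delta_rot":[[0,0,0],[0,0,0],[0,0,0],[0,0,0],[0,0,0],[0,0,0],[0,0,0],[0,0,0]]}' 5 40
python3 -m crank '{"dp":[[-4.7,0,0],[-4.7,0,0],[-4.7,0,0],[-4,0,0],[-3,0,0],[-1,0,0],[0,0,0],[0,0,0]],"delta_rot":[[0,0,0],[0,0,0],[0,0,0],[0,0,0],[0,0,0],[0,0,0],[0,0,0],[0,0,0]]}' 5 40
cat > st.py <<'E'
from h import *
g=np.array([.530,.017,-.018])
s=ctrl.get_state();p=np.array(s['position']);M=R.from_rotvec(s['tool_rot']).as_matrix()
print('t',round(s['time'],2),'p',p.round(4),'guide',w2g(g,p)[0].round(4),'x_t',M[:,0].round(3),'z_t',M[:,2].round(3),'F',np.round(s['ft_force'],2),'gw',round(s['grip_width']*8.7,2))
q=np.array(s['joint_positions']);print('q',q.round(2))
E
python3 st.py
```

```text
time: 1.7
position: [0.4912, -0.0738, 0.2413]
tool_rot: [2.202, -2.24, 0.0]
ft_force: [0.8, -0.7, -0.4]
grip_width: 0.577
time: 2.5
position: [0.4953, 0.1434, 0.2411]
tool_rot: [2.199, -2.242, 0.001]
ft_force: [-0.2, -0.3, -0.2]
grip_width: 0.576
t 2.5 p [0.4953 0.1434 0.2411] guide [-0.0369  0.1257  0.2411] x_t [-0.019 -1.     0.001] z_t [-0.001 -0.001 -1.   ] F [-0.25 -0.26 -0.22] gw 5.01
q [ 0.37  0.08 -0.73  1.76  0.05  1.33 -1.96]
```

```bash
python3 -m crank '{"dp":[[-0.9,0.5,1],[0,0,3],[0,0,3],[0,0,3],[0,0,1.5],[0,0,0.9],[0,0,0],[0,0,0]],"delta_rot":[[0,0,0],[0,0,0],[0,0,0],[0,0,0],[0,0,0],[0,0,0],[0,0,0],[0,0,0]]}' 5 40
python3 st.py
python3 - <<'E'
from h import *
im=ctrl.get_image('scene');crop('s',im,265,130,150,110,5.2,'pics/s1.png')
im=ctrl.get_image('top');crop('s',im,265,170,150,110,5.2,'pics/t1.png')
E
```

```text
time: 3.3
position: [0.4911, 0.1545, 0.1185]
tool_rot: [-2.201, 2.24, -0.001]
ft_force: [-0.1, -0.2, -0.2]
grip_width: 0.577
t 3.3 p [0.4911 0.1545 0.1185] guide [-0.0414  0.1368  0.1185] x_t [-0.018 -1.    -0.   ] z_t [ 0.001  0.    -1.   ] F [-0.09 -0.16 -0.22] gw 5.02
q [ 0.32  0.2  -0.73  1.91  0.15  1.09 -2.06]
```

View pics/s1.png

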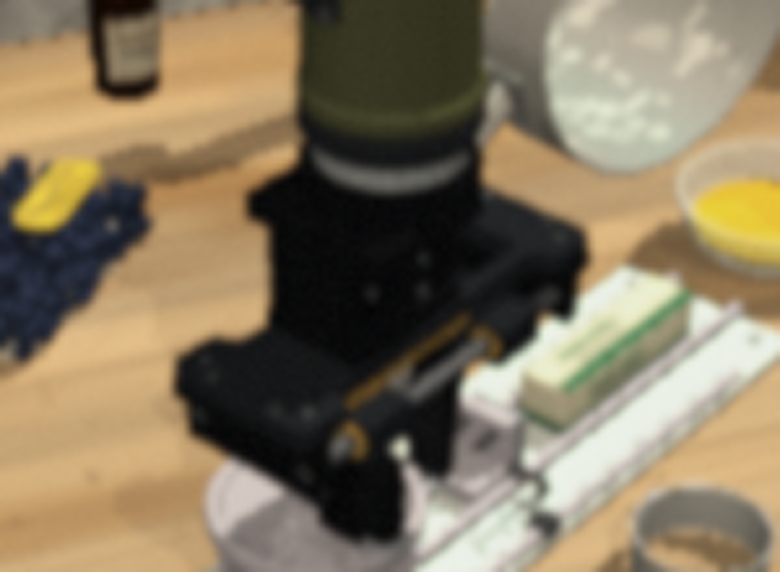

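View pics/t1.png

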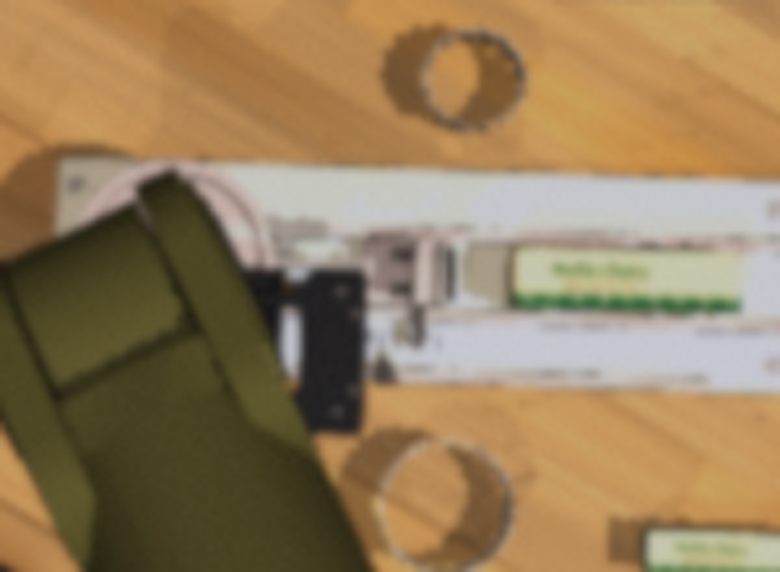

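```bash
python3 -m crank '{"dp":[[0,0,0],[0,0,0],[0,0,0],[0,0,0],[0,0,0],[0,0,0],[0,0,0],[0,0,0]],"delta_rot":[[0,0,0],[0,0,0],[0,0,0],[0,0,0],[0,0,0],[0,0,0],[0,0,0],[0,0,0]]}' 0 40
python3 st.py
```

```text
time: 4.2
position: [0.4903, 0.1534, 0.1175]
tool_rot: [2.201, -2.24, 0.001]
ft_force: [-0.2, -3.4, 2.1]
grip_width: 0.214
t 4.2 p [0.4903 0.1534 0.1175] guide [-0.0421  0.1357  0.1175] x_t [-0.018 -1.     0.001] z_t [-0.    -0.001 -1.   ] F [-0.21 -3.44  2.14] gw 1.87
q [ 0.32  0.2  -0.73  1.91  0.15  1.09 -2.06]
```

```bash
python3 -m crank '{"dp":[[0.93,-0.08,0],[0.80,-0.25,0],[0.74,-0.40,0],[0.64,-0.54,0],[0.52,-0.66,0],[0.38,-0.75,0],[0.22,-0.81,0],[0.06,-0.84,0]],"delta_rot":[[0,0,0],[0,0,0],[0,0,0],[0,0,0],[0,0,0],[0,0,0],[0,0,0],[0,0,0]]}' 0 40
python3 st.py
python3 - <<'E'
from h import *
im=ctrl.get_image('scene');crop('s',im,265,130,150,110,5.2,'pics/s2.png')
im=ctrl.get_image('top');crop('s',im,265,170,150,110,5.2,'pics/t2.png')
E
```

```text
time: 5.0
position: [0.5313, 0.11, 0.1175]
tool_rot: [2.199, -2.238, -0.003]
ft_force: [-5.8, -2.3, 7.6]
grip_width: 0.213
t 5.0 p [0.5313 0.11   0.1175] guide [-0.0004  0.093   0.1175] x_t [-0.017 -1.     0.001] z_t [-0.004 -0.001 -1.   ] F [-5.8  -2.34  7.63] gw 1.85
q [ 0.36  0.26 -0.69  1.84  0.19  1.11 -1.99]
```

View pics/s2.png

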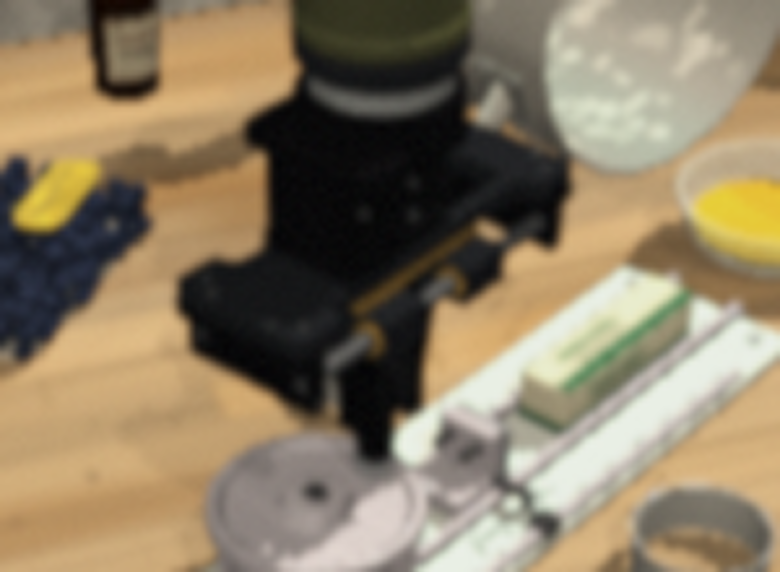

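View pics/t2.png

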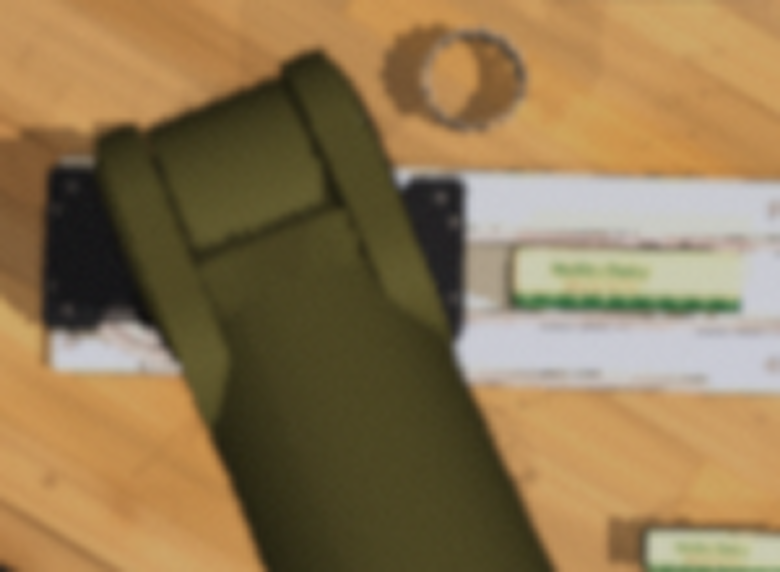

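```bash
python3 -m crank '{"dp":[[-0.11,-0.83,0],[-0.27,-0.79,0],[-0.42,-0.72,0],[-0.56,-0.63,0],[-0.67,-0.50,0],[-0.76,-0.36,0],[-0.81,-0.20,0],[-0.84,-0.04,0]],"delta_rot":[[0,0,0],[0,0,0],[0,0,0],[0,0,0],[0,0,0],[0,0,0],[0,0,0],[0,0,0]]}' 0 40
python3 st.py
python3 - <<'E'
from h import *
im=ctrl.get_image('scene');crop('s',im,305,190,80,60,10,'pics/s3.png')
im=ctrl.get_image('top');crop('s',im,295,200,80,60,10,'pics/t3.png')
E
```

```text
time: 5.9
position: [0.5744, 0.1524, 0.1175]
tool_rot: [2.199, -2.24, 0.002]
ft_force: [-3.5, -5.8, 5.8]
grip_width: 0.211
t 5.9 p [0.5744 0.1524 0.1175] guide [0.042  0.1361 0.1175] x_t [-0.019 -1.     0.003] z_t [-0.001 -0.003 -1.   ] F [-3.52 -5.8   5.76] gw 1.83
q [ 0.26  0.37 -0.68  1.72  0.26  1.14 -2.09]
```

View pics/s3.png

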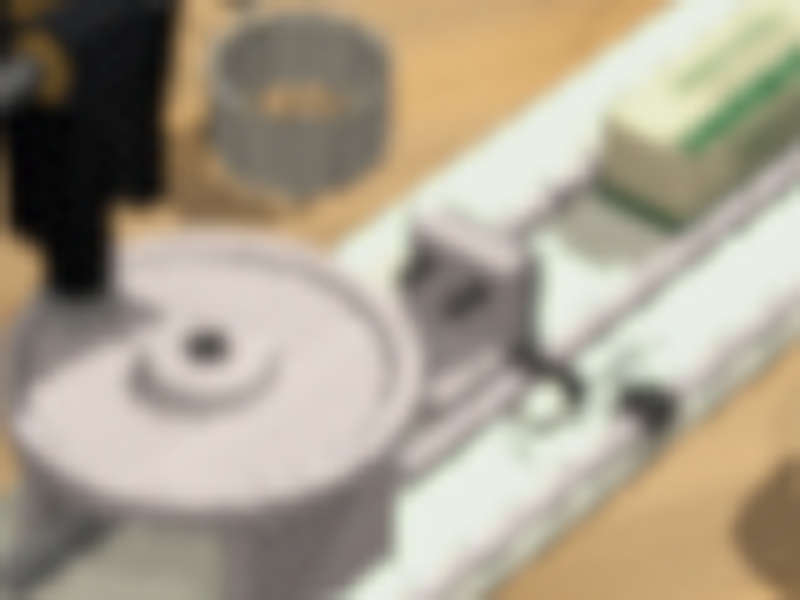

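View pics/t3.png

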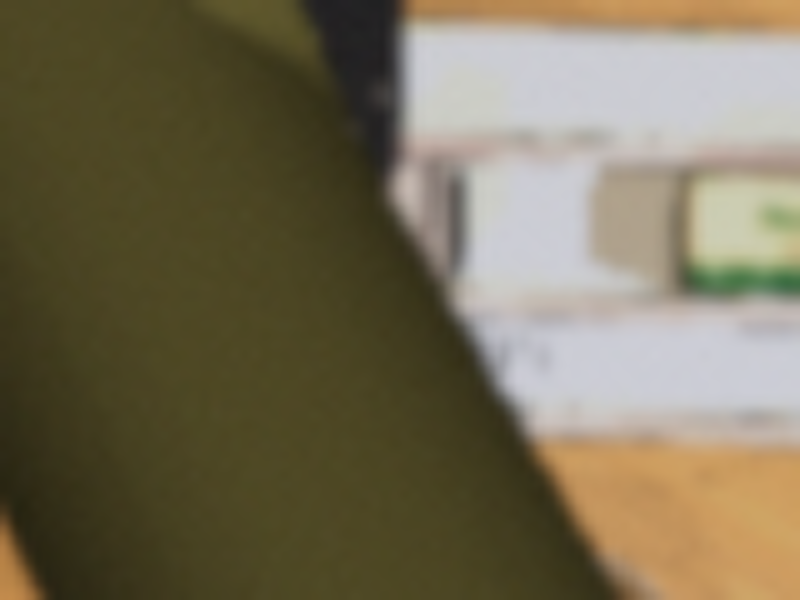

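Run:
```python
from h import *
g=np.array([.530,.017,-.018])
a=cv2.imread('pics/scene0.png');crop('s',a,345,200,40,30,20,'pics/s0z.png')
for z in(.02,.028):
  for n,u in(('p0',(368.9,221.4)),('p1',(362.2,229)),('clip',(369.5,240))): print(z,n,w2g(g,ray('scene',*u,z)).round(4))
# slope of guide x-direction in the image at clip
print(proj('scene',g2w(g,[[-.035,.02,.024],[-.05,.02,.024],[-.035,.03,.024]])))
```

```text
0.02 p0 [[-0.0306 -0.0005  0.02  ]]
0.02 p1 [[-0.0361  0.0358  0.02  ]]
0.02 clip [[-0.0761  0.0577  0.02  ]]
0.028 p0 [[-0.0362  0.0076  0.028 ]]
0.028 p1 [[-0.0416  0.0434  0.028 ]]
0.028 clip [[-0.0812  0.0652  0.028 ]]
[[365.61388009 224.68634576]
 [370.23969744 227.09348668]
 [363.27723744 226.55608038]]
```

View pics/s0z.png

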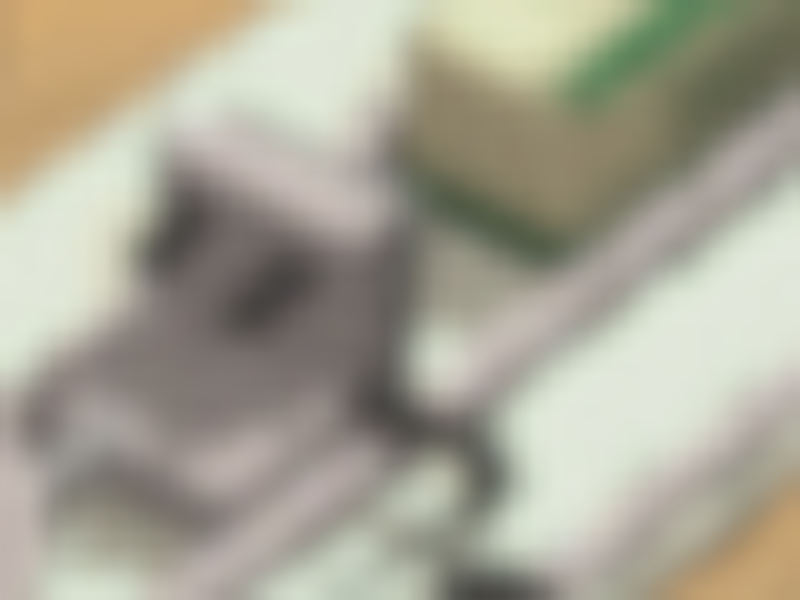

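Run:
```python
from h import *
g=np.array([.530,.017,-.018])
a=cv2.imread('pics/s3.png')
im=ctrl.get_image('scene');cv2.imwrite('pics/scene3.png',im);crop('s',im,350,215,30,22,25,'pics/s3z.png')
for z in(.014,.02,.026):
  for n,u in(('p0',(369.2,224.8)),('p1',(362.5,230.3)),('clip',(369.3,229.5))): print(z,n,w2g(g,ray('scene',*u,z)).round(4))
```

```text
0.014 p0 [[-0.0355  0.0043  0.014 ]]
0.014 p1 [[-0.0357  0.0336  0.014 ]]
0.014 clip [[-0.0472  0.0195  0.014 ]]
0.02 p0 [[-0.0396  0.0103  0.02  ]]
0.02 p1 [[-0.0398  0.0394  0.02  ]]
0.02 clip [[-0.0512  0.0254  0.02  ]]
0.026 p0 [[-0.0437  0.0163  0.026 ]]
0.026 p1 [[-0.044   0.0451  0.026 ]]
0.026 clip [[-0.0553  0.0313  0.026 ]]
```

View pics/s3z.png

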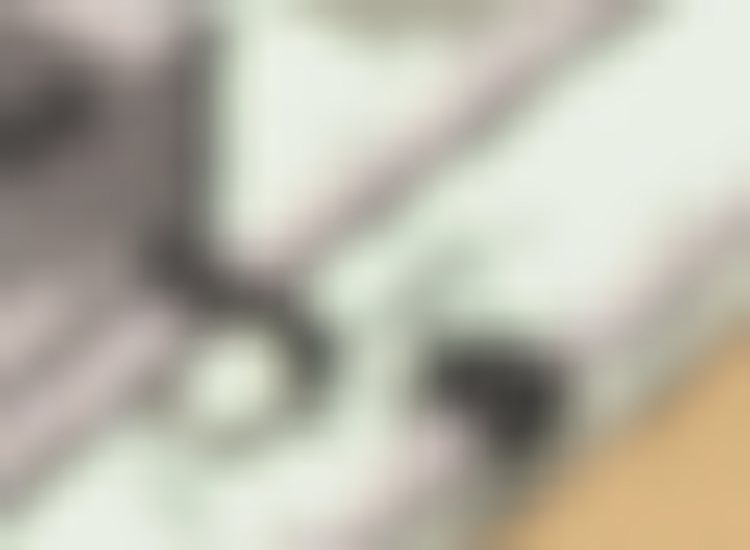

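```bash
python3 -m crank '{"dp":[[0.84,0.04,0],[0.81,0.20,0],[0.76,0.36,0],[0.67,0.50,0],[0.56,0.63,0],[0.42,0.72,0],[0.27,0.79,0],[0,0,0]],"delta_rot":[[0,0,0],[0,0,0],[0,0,0],[0,0,0],[0,0,0],[0,0,0],[0,0,0],[0,0,0]]}' 0 40
python3 st.py
python3 - <<'E'
from h import *
im=ctrl.get_image('scene');cv2.imwrite('pics/scene4.png',im);crop('s',im,350,205,30,30,20,'pics/s4z.png')
im=ctrl.get_image('top');cv2.imwrite('pics/top4.png',im);crop('s',im,305,210,80,50,10,'pics/t4.png')
E
```

```text
time: 6.85
position: [0.5421, 0.1111, 0.1177]
tool_rot: [-2.199, 2.239, -0.003]
ft_force: [3.2, -0.9, -1.0]
grip_width: 0.212
t 6.85 p [0.5421 0.1111 0.1177] guide [0.0104 0.0943 0.1177] x_t [-0.018 -1.    -0.001] z_t [ 0.003  0.001 -1.   ] F [ 3.18 -0.86 -1.04] gw 1.84
q [ 0.35  0.28 -0.69  1.82  0.2   1.1  -1.99]
```

View pics/s4z.png

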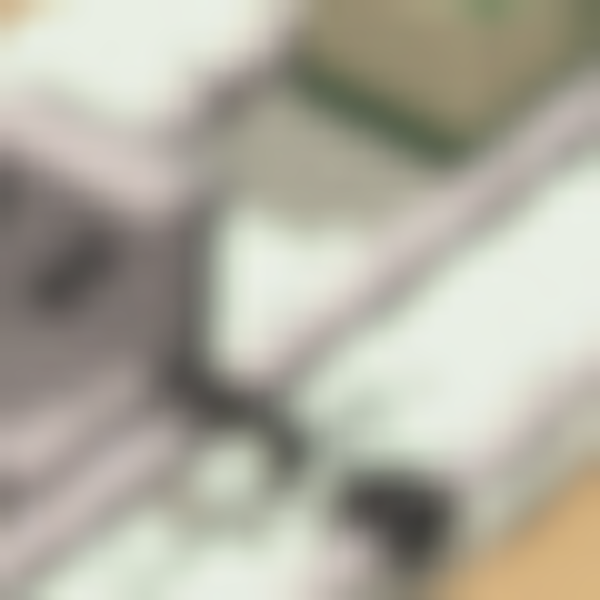

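View pics/t4.png

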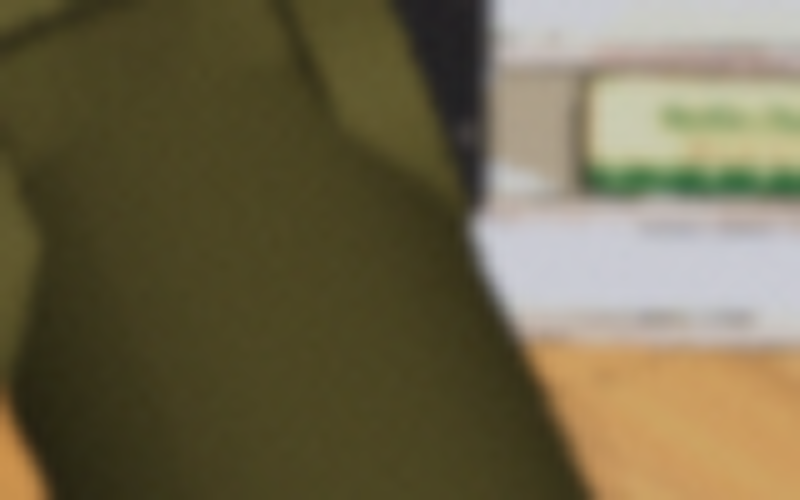

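```bash
python3 -m crank '{"dp":[[0,0,0],[0,0,0],[0,0,0],[0,0,0],[0,0,-1],[0,0,-3],[0,0,-4],[0,0,-4]],"delta_rot":[[0,0,0],[0,0,0],[0,0,0],[0,0,0],[0,0,0],[0,0,0],[0,0,0],[0,0,0]]}' 5 40
python3 -m crank '{"dp":[[4.5,0,0],[4.5,0,0],[4.5,0,0],[4.5,0,0],[4.5,0,0],[4.5,0,0],[1,0,0],[0,0,0]],"delta_rot":[[0,0,0],[0,0,0],[0,0,0],[0,0,0],[0,0,0],[0,0,0],[0,0,0],[0,0,0]]}' 5 40
python3 st.py
python3 - <<'E'
from h import *
im=ctrl.get_image('scene');cv2.imwrite('pics/scene5.png',im);crop('s',im,350,205,30,30,20,'pics/s5z.png')
im=ctrl.get_image('top');cv2.imwrite('pics/top5.png',im);crop('s',im,325,215,40,30,20,'pics/t5.png');crop('s',im,265,150,160,120,5,'pics/t5w.png')
crop('s',cv2.imread('pics/top0.png'),325,215,40,30,20,'pics/t0z.png')
E
```

```text
time: 7.75
position: [0.5407, 0.112, 0.2393]
tool_rot: [2.203, -2.24, -0.001]
ft_force: [-0.1, 0.6, -0.0]
grip_width: 0.574
time: 8.55
position: [0.536, -0.1707, 0.2378]
tool_rot: [2.197, -2.245, 0.0]
ft_force: [1.5, 1.1, -0.1]
grip_width: 0.575
t 8.55 p [ 0.536  -0.1707  0.2378] guide [ 0.0093 -0.1875  0.2378] x_t [-0.022 -1.     0.   ] z_t [-0. -0. -1.] F [ 1.51  1.14 -0.12] gw 5.0
q [ 0.71  0.17 -0.5   1.66  0.08  1.33 -1.4 ]
```

View pics/t5.png

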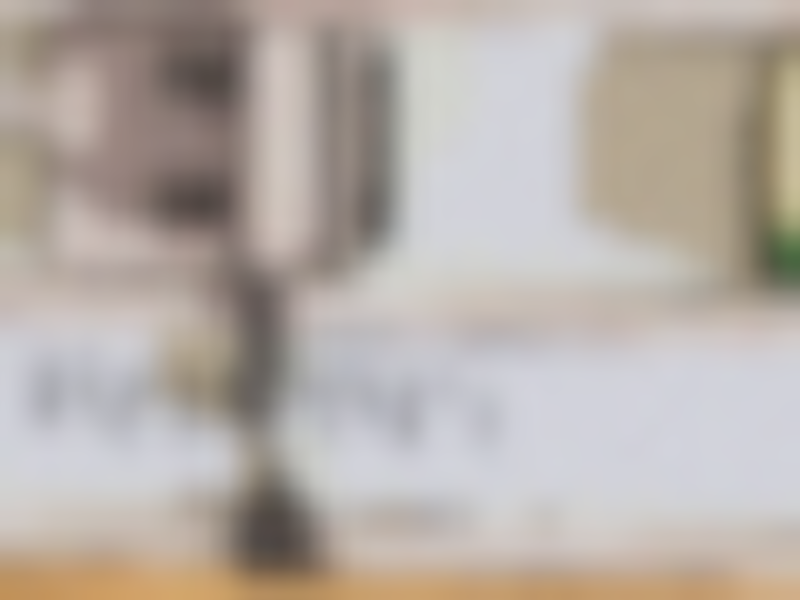

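View pics/t5w.png

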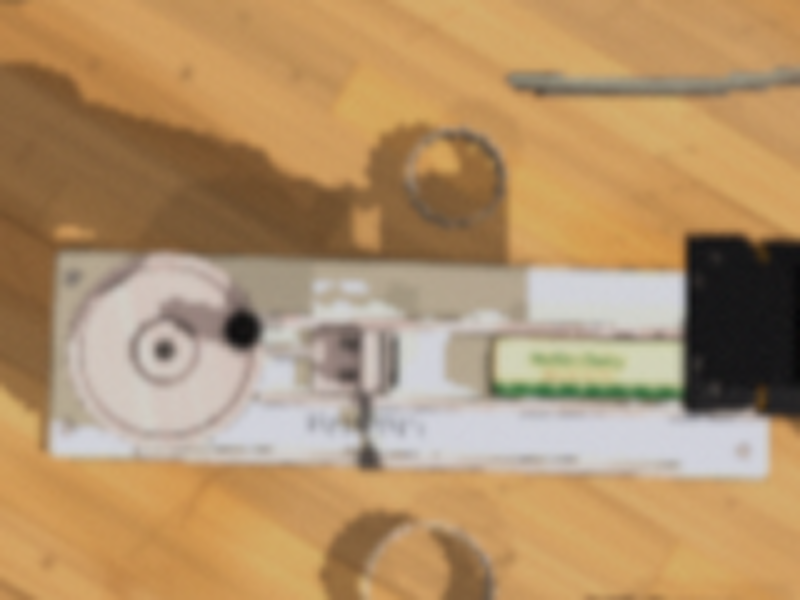

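View pics/t0z.png

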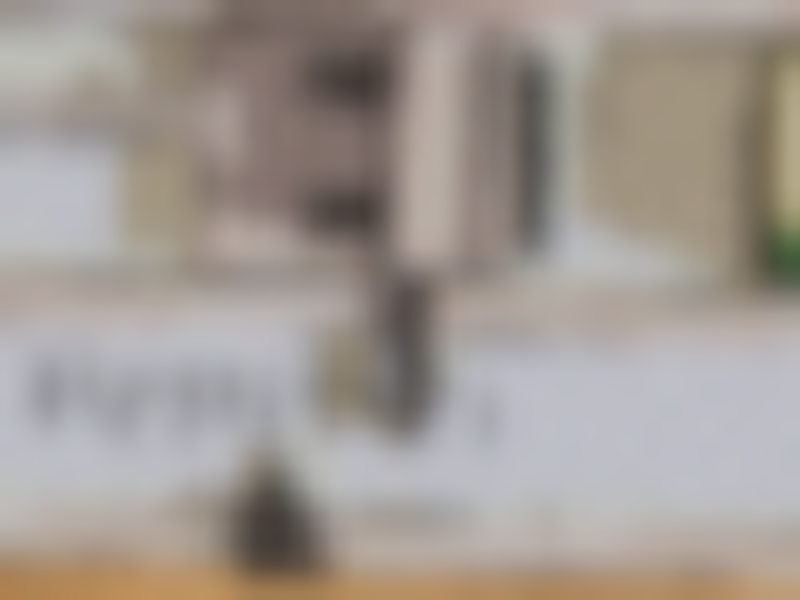

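Run:
```python
from h import *
for n in('top0','top5'):
    a=cv2.imread(f'pics/{n}.png').astype(float).mean(2)
    print(n)
    for v in range(226,245):
        print(v,a[v,330:352].astype(int))
```

```text
top0
226 [178 159 152 149 145 150 162 158 153 138 108  92  86  83 115 161 173 161
 137 137 125 105]
227 [176 164 162 156 146 153 164 165 164 156 139 130 119 105 119 154 165 153
 134 137 137 128]
228 [158 155 155 150 141 142 145 149 149 147 140 139 131 112 109 122 133 137
 129 135 147 158]
229 [159 157 160 158 158 155 157 157 158 157 156 154 144 120 100  89 109 138
 145 150 158 167]
230 [174 174 173 174 177 179 179 178 179 176 173 167 154 124  95  80 112 152
 163 164 166 169]
231 [184 185 183 185 187 188 188 187 186 180 167 152 140 120  94  82 115 154
 162 161 162 165]
232 [186 187 186 187 186 187 187 189 188 182 163 140 131 122 105  86 118 160
 170 173 173 175]
233 [178 176 177 177 171 174 173 179 179 178 157 132 125 123 113  90 115 162
 182 185 189 188]
234 [168 163 167 169 159 165 160 169 171 173 151 127 121 116 110  92 118 160
 179 181 189 192]
235 [165 163 174 173 163 168 165 168 164 174 159 139 135 122 108  99 131 170
 179 174 187 192]
236 [174 172 184 179 173 179 176 169 162 175 172 160 163 153 132 126 156 181
 181 175 187 191]
237 [185 183 187 186 183 187 180 159 148 165 178 1
[... 1819 characters left out ...]
9 203 198 207 211
 207 204 210 212]
238 [210 209 210 209 204 202 187 149 130 162 194 206 211 212 210 209 211 212
 212 210 211 212]
239 [207 206 205 198 186 179 163 124 100 128 173 198 204 205 203 203 204 205
 207 210 211 210]
240 [196 195 193 184 170 158 132  96  77  94 137 176 188 184 180 180 182 189
 196 206 208 202]
241 [186 187 187 183 177 161 127  86  73  82 115 160 181 181 179 179 180 187
 193 202 203 198]
242 [169 174 179 180 175 160 126  87  75  79 107 151 180 189 191 190 192 192
 193 194 195 193]
243 [155 160 167 169 164 157 135 105  96  98 109 137 164 173 176 176 175 174
 173 173 171 167]
244 [154 158 160 162 160 158 150 138 135 134 137 144 154 158 159 160 159 156
 155 156 154 150]
```

Run:
```python
from h import *
for nm,u in(('ptr',(337.2,235.5)),('clip',(338.0,238.0)),('ptr0',(344.7,235.5))):
  for z in(.014,.02,.026): print(nm,z,proj('scene',ray('top',*u,z)).round(2), ((proj('scene',ray('top',*u,z))-[350,205])*20).round())
g=np.array([.530,.017,-.018])
print(w2g(g,[ray('top',337.2,235.5,.018),ray('top',338,238,.018),ray('top',344.7,235.5,.018)]).round(4))
```

```text
ptr 0.014 [[364.68 228.67]] [[294. 473.]]
ptr 0.02 [[364.73 226.99]] [[295. 440.]]
ptr 0.026 [[364.77 225.29]] [[295. 406.]]
clip 0.014 [[367.32 229.32]] [[346. 486.]]
clip 0.02 [[367.37 227.64]] [[347. 453.]]
clip 0.026 [[367.41 225.94]] [[348. 419.]]
ptr0 0.014 [[369.28 224.72]] [[386. 394.]]
ptr0 0.02 [[369.32 223.06]] [[386. 361.]]
ptr0 0.026 [[369.36 221.39]] [[387. 328.]]
[[-0.0361  0.0249  0.018 ]
 [-0.0429  0.0226  0.018 ]
 [-0.0355  0.0042  0.018 ]]
```

View pics/s5z.png

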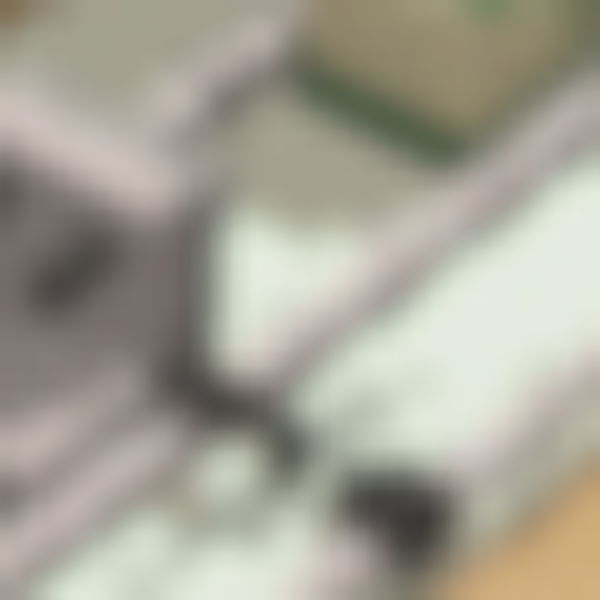

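```bash
python3 -m crank '{"dp":[[-4.5,0,0],[-4.5,0,0],[-4.5,0,0],[-4.5,0,0],[-4.5,0,0],[-4.5,0,0],[-1,0,0],[0,0,0]],"delta_rot":[[0,0,0],[0,0,0],[0,0,0],[0,0,0],[0,0,0],[0,0,0],[0,0,0],[0,0,0]]}' 5 40
python3 st.py
```

```text
time: 9.45
position: [0.5399, 0.1168, 0.238]
tool_rot: [-2.212, 2.23, 0.001]
ft_force: [-0.6, -0.7, -0.4]
grip_width: 0.576
t 9.45 p [0.5399 0.1168 0.238 ] guide [0.0081 0.1    0.238 ] x_t [-0.008 -1.    -0.001] z_t [ 0.     0.001 -1.   ] F [-0.56 -0.69 -0.44] gw 5.01
q [ 0.38  0.17 -0.71  1.68  0.11  1.33 -1.93]
```

```bash
python3 -m crank '{"dp":[[0,0,0],[0,0,2],[0,0,3],[0,0,1],[0,0,0],[0,0,0],[0,0,0],[0,0,0]],"delta_rot":[[0,0,0],[0,0,0],[0,0,0],[0,0,0],[0,0,0],[0,0,0],[0,0,0],[0,0,0]]}' 5 40
python3 st.py
```

```text
time: 10.25
position: [0.5419, 0.1117, 0.1787]
tool_rot: [-2.201, 2.24, -0.002]
ft_force: [-0.1, -0.6, -0.3]
grip_width: 0.576
t 10.25 p [0.5419 0.1117 0.1787] guide [0.0102 0.0949 0.1787] x_t [-0.017 -1.    -0.   ] z_t [ 0.002  0.    -1.   ] F [-0.05 -0.58 -0.29] gw 5.01
q [ 0.38  0.22 -0.71  1.76  0.15  1.22 -1.96]
```

Settled right on the released position. Descend and close.

```bash
python3 -m crank '{"dp":[[0,0,2],[0,0,2],[0,0,1.5],[0,0,0.6],[0,0,0],[0,0,0],[0,0,0],[0,0,0]],"delta_rot":[[0,0,0],[0,0,0],[0,0,0],[0,0,0],[0,0,0],[0,0,0],[0,0,0],[0,0,0]]}' 5 40
python3 st.py
python3 -m crank '{"dp":[[0,0,0],[0,0,0],[0,0,0],[0,0,0],[0,0,0],[0,0,0],[0,0,0],[0,0,0]],"delta_rot":[[0,0,0],[0,0,0],[0,0,0],[0,0,0],[0,0,0],[0,0,0],[0,0,0],[0,0,0]]}' 0 40
python3 st.py
```

```text
time: 11.05
position: [0.5417, 0.1118, 0.1173]
tool_rot: [-2.202, 2.24, -0.002]
ft_force: [0.6, -0.2, 0.3]
grip_width: 0.575
t 11.05 p [0.5417 0.1118 0.1173] guide [0.01   0.095  0.1173] x_t [-0.017 -1.    -0.   ] z_t [ 0.001 -0.    -1.   ] F [ 0.55 -0.21  0.33] gw 5.0
q [ 0.36  0.28 -0.69  1.82  0.2   1.1  -2.  ]
time: 11.85
position: [0.5412, 0.1111, 0.1165]
tool_rot: [2.201, -2.24, 0.001]
ft_force: [-0.5, -2.4, 1.7]
grip_width: 0.217
t 11.85 p [0.5412 0.1111 0.1165] guide [0.0095 0.0943 0.1165] x_t [-0.018 -1.     0.001] z_t [-0.    -0.001 -1.   ] F [-0.48 -2.4   1.72] gw 1.88
q [ 0.36  0.28 -0.69  1.82  0.2   1.11 -2.  ]
```

```bash
python3 -m crank '{"dp":[[0.05,0.3,0],[0.04,0.3,0],[0.01,0.3,0],[0,0,0],[0,0,0],[0,0,0],[0,0,0],[0,0,0]],"delta_rot":[[0,0,0],[0,0,0],[0,0,0],[0,0,0],[0,0,0],[0,0,0],[0,0,0],[0,0,0]]}' 0 40
python3 st.py
python3 -m crank '{"dp":[[0,0,0],[0,0,0],[0,0,0],[0,0,0],[0,0,-1],[0,0,-3],[0,0,-4],[0,0,-4]],"delta_rot":[[0,0,0],[0,0,0],[0,0,0],[0,0,0],[0,0,0],[0,0,0],[0,0,0],[0,0,0]]}' 5 40
python3 -m crank '{"dp":[[4.5,0,0],[4.5,0,0],[4.5,0,0],[4.5,0,0],[4.5,0,0],[4.5,0,0],[1,0,0],[0,0,0]],"delta_rot":[[0,0,0],[0,0,0],[0,0,0],[0,0,0],[0,0,0],[0,0,0],[0,0,0],[0,0,0]]}' 5 40
python3 st.py
python3 - <<'E'
from h import *
im=ctrl.get_image('scene');cv2.imwrite('pics/scene6.png',im);crop('s',im,350,205,30,30,20,'pics/s6z.png')
im=ctrl.get_image('top');cv2.imwrite('pics/top6.png',im);crop('s',im,325,215,40,30,20,'pics/t6.png')
a=im.astype(float).mean(2)
for v in range(229,241): print(v,a[v,330:348].astype(int))
E
```

```text
time: 12.65
position: [0.5335, 0.11, 0.1166]
tool_rot: [-2.2, 2.24, -0.004]
ft_force: [4.8, -2.3, -3.1]
grip_width: 0.214
t 12.65 p [0.5335 0.11   0.1166] guide [0.0019 0.0931 0.1166] x_t [-0.018 -1.     0.   ] z_t [ 0.003 -0.    -1.   ] F [ 4.77 -2.32 -3.12] gw 1.86
q [ 0.36  0.26 -0.7   1.85  0.19  1.1  -1.99]
time: 13.45
position: [0.5317, 0.1111, 0.2384]
tool_rot: [2.203, -2.24, -0.001]
ft_force: [1.1, 0.7, -0.3]
grip_width: 0.574
time: 14.25
position: [0.527, -0.1714, 0.2369]
tool_rot: [-2.197, 2.245, -0.0]
ft_force: [-0.7, 0.7, 0.0]
grip_width: 0.573
t 14.25 p [ 0.527  -0.1714  0.2369] guide [ 0.0004 -0.1885  0.2369] x_t [-0.022 -1.     0.   ] z_t [ 0. -0. -1.] F [-0.73  0.66  0.05] gw 4.98
q [ 0.72  0.15 -0.5   1.68  0.07  1.33 -1.38]
229 [175 172 171 171 169 159 135 116 100 113 146 168 175 184 198 204 203 199]
230 [192 193 192 189 188 178 154 127  96 112 157 185 193 195 198 200 198 194]
231 [202 204 202 195 185 176 158 132  99 118 162 181 186 187 191 196 195 191]
232 [204 205 204 193 171 163 154 131 102 128 172 186 188 190 195 197 200 196]
233 [197 194 193 185 156 147 139 125 101 126 168 182 186 190 195 196 199 197]
234 [188 181 185 180 147 138 124 116  99 123 162 177 182 180 187 184 194 195]
235 [184 181 193 186 163 152 138 125 111 140 174 183 188 184 183 177 196 201]
236 [192 192 203 197 184 183 171 149 136 164 188 192 200 198 190 181 202 208]
237 [205 203 208 205 201 202 190 161 146 172 196 199 207 208 203 197 207 210]
238 [211 209 210 208 203 201 189 151 129 159 194 205 210 212 209 208 211 210]
239 [206 206 204 197 186 179 161 124  99 127 172 197 204 204 203 204 204 205]
240 [195 194 191 183 170 157 132  96  78  95 138 177 187 183 179 180 182 188]
```

View pics/t6.png

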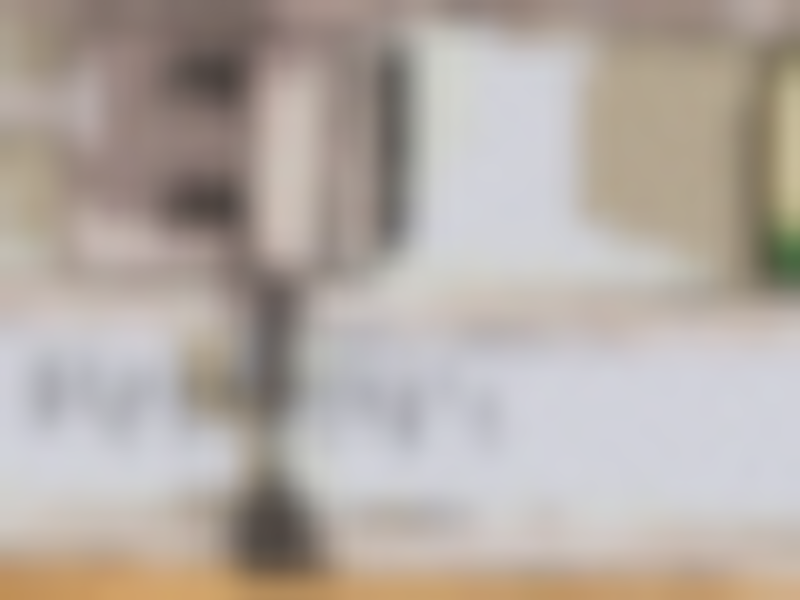

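View pics/s6z.png

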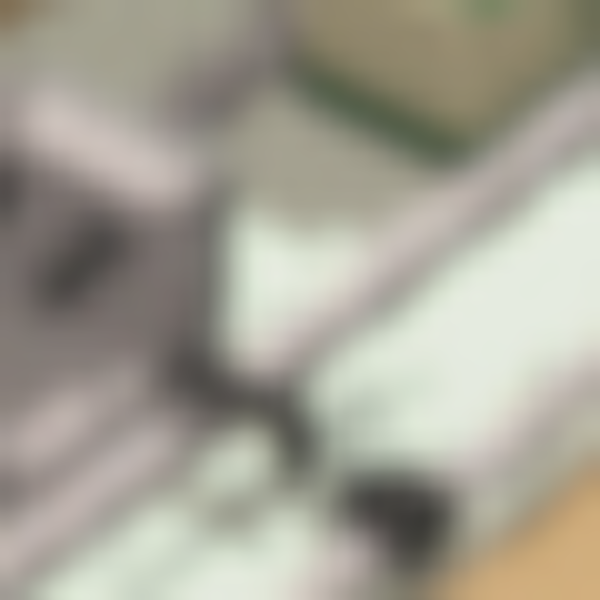

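```bash
python3 -m crank '{"dp":[[0.8,0,0],[0,0,2],[0,0,3],[0,0,3],[0,0,2],[0,0,0],[0,0,0],[0,0,0]],"delta_rot":[[0,0,0],[0,0,0],[0,0,0],[0,0,0],[0,0,0],[0,0,0],[0,0,0],[0,0,0]]}' 0 40
python3 st.py
python3 - <<'E'
from h import *
g=np.array([.530,.017,-.018])
im=ctrl.get_image('scene');cv2.imwrite('pics/scene7.png',im);crop('s',im,330,110,120,90,6.5,'pics/s7.png')
print('pad',w2g(g,ray('top',345.3,223,.045)),'butter front',w2g(g,ray('top',362.9,223,.044)),'rear',w2g(g,ray('top',407.2,223,.044)), 'bowl edge',w2g(g,ray('top',431,222,.044)))
E
```

```text
time: 15.15
position: [0.5285, -0.1769, 0.1383]
tool_rot: [-2.203, 2.239, -0.004]
ft_force: [-0.3, 0.2, -0.1]
grip_width: 0.017
t 15.15 p [ 0.5285 -0.1769  0.1383] guide [ 0.002  -0.1939  0.1383] x_t [-0.016 -1.     0.001] z_t [ 0.003 -0.001 -1.   ] F [-0.35  0.2  -0.11] gw 0.15
q [ 0.71  0.23 -0.49  1.8   0.12  1.13 -1.41]
pad [[-0.00216196  0.00528842  0.045     ]] butter front [[-0.00072303 -0.04257416  0.044     ]] rear [[ 0.00279794 -0.16315706  0.044     ]] bowl edge [[ 0.00741421 -0.22810444  0.044     ]]
```

View pics/s7.png

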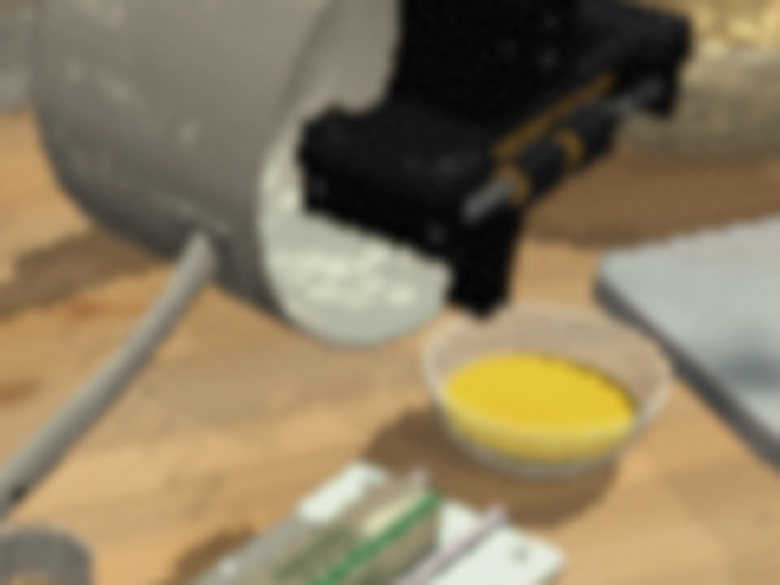

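```bash
python3 -m crank '{"dp":[[0,0,2],[0,0,2],[0,0,2],[0,0,2],[0,0,1],[0,0,0.9],[0,0,0],[0,0,0]],"delta_rot":[[0,0,0],[0,0,0],[0,0,0],[0,0,0],[0,0,0],[0,0,0],[0,0,0],[0,0,0]]}' 0 40
python3 st.py
python3 - <<'E'
from h import *
im=ctrl.get_image('scene');cv2.imwrite('pics/scene8.png',im);crop('s',im,330,130,120,90,6.5,'pics/s8.png')
E
```

```text
time: 16.0
position: [0.5279, -0.1773, 0.0383]
tool_rot: [-2.202, 2.24, -0.002]
ft_force: [-0.2, 0.6, 0.4]
grip_width: 0.006
t 16.0 p [ 0.5279 -0.1773  0.0383] guide [ 0.0014 -0.1943  0.0383] x_t [-0.017 -1.     0.   ] z_t [ 0.001 -0.    -1.   ] F [-0.24  0.59  0.35] gw 0.05
q [ 0.68  0.35 -0.47  1.88  0.19  0.95 -1.46]
```

View pics/s8.png

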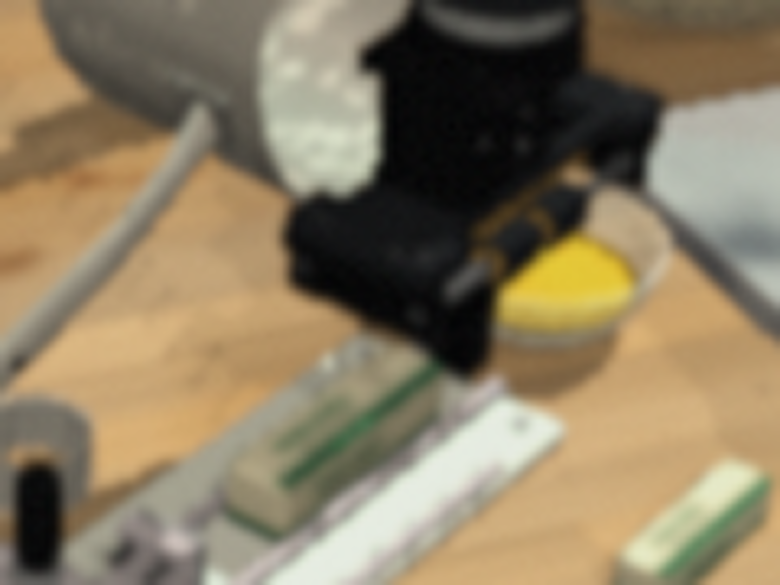

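```bash
python3 -m crank '{"dp":[[-0.6,0,0],[-0.8,0,0],[-0.8,0,0],[-0.8,0,0],[-0.7,0,0],[-0.5,0,0],[-0.2,0,0],[0,0,0]],"delta_rot":[[0,0,0],[0,0,0],[0,0,0],[0,0,0],[0,0,0],[0,0,0],[0,0,0],[0,0,0]]}' 0 40
python3 st.py
python3 - <<'E'
from h import *
g=np.array([.530,.017,-.018])
im=ctrl.get_image('top');cv2.imwrite('pics/top9.png',im);crop('s',im,325,200,80,55,10,'pics/t9.png')
im=ctrl.get_image('scene');cv2.imwrite('pics/scene9.png',im);crop('s',im,330,150,120,90,6.5,'pics/s9.png')
E
```

```text
time: 16.85
position: [0.528, -0.1327, 0.0375]
tool_rot: [-2.203, 2.24, 0.0]
ft_force: [0.1, 0.4, -0.4]
grip_width: -0.001
t 16.85 p [ 0.528  -0.1327  0.0375] guide [ 0.0007 -0.1497  0.0375] x_t [-0.017 -1.    -0.   ] z_t [-0.  0. -1.] F [ 0.15  0.4  -0.35] gw -0.01
q [ 0.63  0.34 -0.49  1.91  0.19  0.94 -1.54]
```

View pics/t9.png

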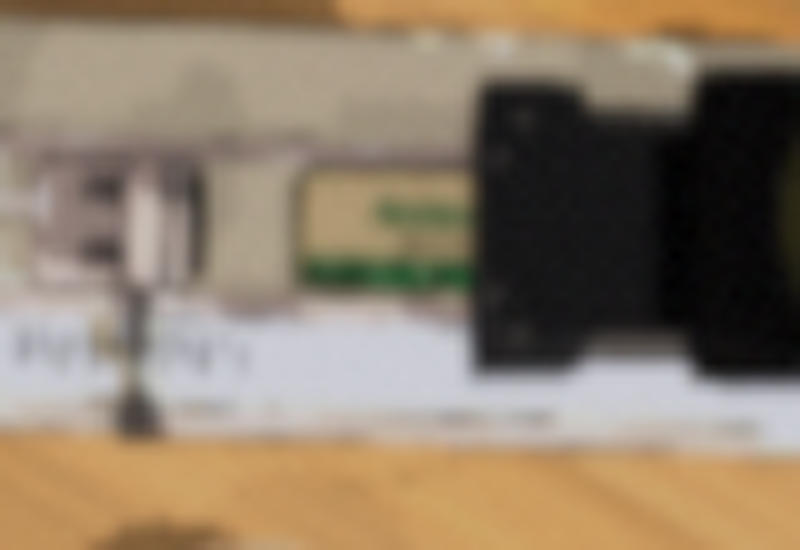

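View pics/s9.png

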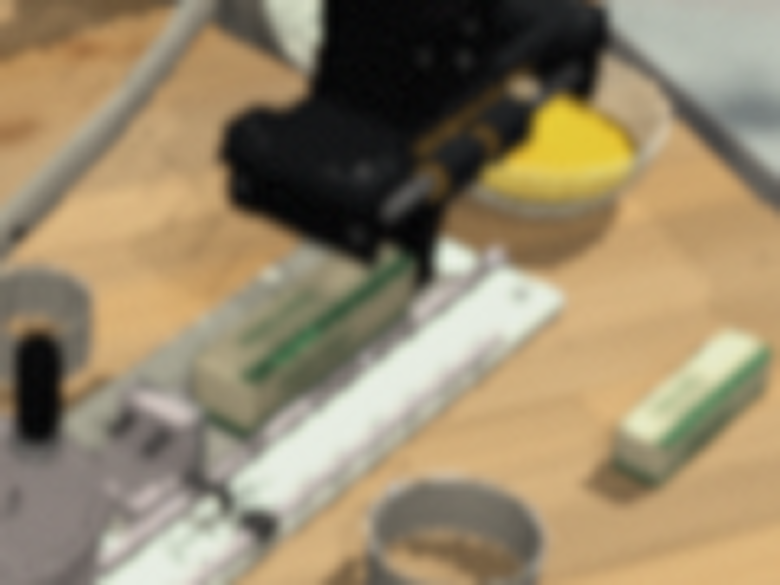

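```bash
python3 -m crank '{"dp":[[-0.4,0,0],[-0.4,0,0],[-0.4,0,0],[-0.4,0,0],[-0.3,0,0],[-0.2,0,0],[-0.1,0,0],[0,0,0]],"delta_rot":[[0,0,0],[0,0,0],[0,0,0],[0,0,0],[0,0,0],[0,0,0],[0,0,0],[0,0,0]]}' 0 40
python3 st.py
python3 - <<'E'
from h import *
im=ctrl.get_image('top');cv2.imwrite('pics/top10.png',im);crop('s',im,325,200,80,55,10,'pics/t10.png')
E
```

```text
time: 17.75
position: [0.5284, -0.111, 0.0376]
tool_rot: [-2.202, 2.24, -0.0]
ft_force: [0.6, 0.3, 0.3]
grip_width: 0.005
t 17.75 p [ 0.5284 -0.111   0.0376] guide [ 0.0007 -0.128   0.0376] x_t [-0.017 -1.    -0.   ] z_t [ 0.  0. -1.] F [0.61 0.33 0.3 ] gw 0.04
q [ 0.6   0.33 -0.5   1.92  0.19  0.94 -1.58]
```

View pics/t10.png

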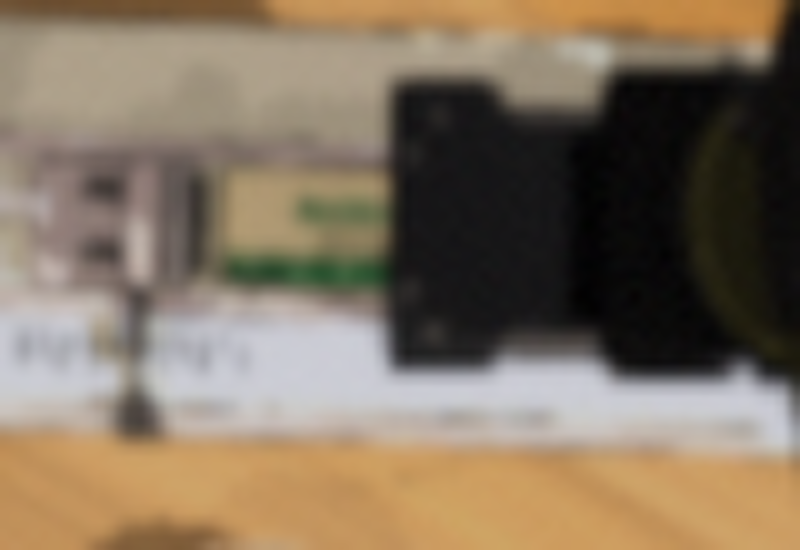

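```bash
Z='"delta_rot":[[0,0,0],[0,0,0],[0,0,0],[0,0,0],[0,0,0],[0,0,0],[0,0,0],[0,0,0]]'
python3 -m crank '{"dp":[[-0.1,0,0],[-0.05,0,0],[-0.05,0,0],[-0.05,0,0],[-0.05,0,0],[0,0,0],[0,0,0],[0,0,0]],"delta_rot":[[0,0,0],[0,0,0],[0,0,0],[0,0,0],[0,0,0],[0,0,0],[0,0,0],[0,0,0]]}' 0 40
python3 st.py
```

```text
time: 18.6
position: [0.5284, -0.1081, 0.0375]
tool_rot: [2.202, -2.24, 0.0]
ft_force: [0.2, 0.4, 0.3]
grip_width: 0.001
t 18.6 p [ 0.5284 -0.1081  0.0375] guide [ 0.0007 -0.1251  0.0375] x_t [-0.017 -1.     0.   ] z_t [-0. -0. -1.] F [0.2  0.35 0.28] gw 0.01
q [ 0.6   0.33 -0.5   1.92  0.19  0.94 -1.59]
```

```bash
python3 -m crank '{"dp":[[-0.03,0,0],[-0.03,0,0],[-0.03,0,0],[-0.03,0,0],[-0.03,0,0],[0,0,0],[0,0,0],[0,0,0]],"delta_rot":[[0,0,0],[0,0,0],[0,0,0],[0,0,0],[0,0,0],[0,0,0],[0,0,0],[0,0,0]]}' 0 40
python3 st.py
```

```text
time: 19.4
position: [0.5284, -0.1066, 0.0375]
tool_rot: [2.202, -2.24, 0.0]
ft_force: [1.0, -0.2, -0.0]
grip_width: 0.001
t 19.4 p [ 0.5284 -0.1066  0.0375] guide [ 0.0007 -0.1236  0.0375] x_t [-0.017 -1.     0.   ] z_t [-0. -0. -1.] F [ 0.98 -0.16 -0.01] gw 0.01
q [ 0.6   0.33 -0.51  1.92  0.19  0.94 -1.59]
```

```bash
for i in 1; do python3 -m crank '{"dp":[[-0.03,0,0],[-0.03,0,0],[-0.03,0,0],[-0.03,0,0],[0,0,0],[0,0,0],[0,0,0],[0,0,0]],"delta_rot":[[0,0,0],[0,0,0],[0,0,0],[0,0,0],[0,0,0],[0,0,0],[0,0,0],[0,0,0]]}' 0 40; done
python3 st.py
```

```text
time: 20.2
position: [0.5284, -0.1057, 0.0375]
tool_rot: [2.202, -2.24, 0.0]
ft_force: [-0.8, -2.3, 0.1]
grip_width: 0.005
t 20.2 p [ 0.5284 -0.1057  0.0375] guide [ 0.0006 -0.1228  0.0375] x_t [-0.017 -1.     0.   ] z_t [-0. -0. -1.] F [-0.84 -2.32  0.11] gw 0.04
q [ 0.59  0.33 -0.51  1.92  0.19  0.94 -1.59]
```

```bash
python3 -m crank '{"dp":[[-0.03,0,0],[-0.03,0,0],[-0.03,0,0],[-0.03,0,0],[0,0,0],[0,0,0],[0,0,0],[0,0,0]],"delta_rot":[[0,0,0],[0,0,0],[0,0,0],[0,0,0],[0,0,0],[0,0,0],[0,0,0],[0,0,0]]}' 0 40
python3 st.py
```

```text
time: 21.0
position: [0.5285, -0.1052, 0.0377]
tool_rot: [2.201, -2.241, 0.001]
ft_force: [0.4, -6.2, 0.7]
grip_width: 0.009
t 21.0 p [ 0.5285 -0.1052  0.0377] guide [ 0.0007 -0.1222  0.0377] x_t [-0.018 -1.     0.001] z_t [ 0.    -0.001 -1.   ] F [ 0.39 -6.24  0.69] gw 0.08
q [ 0.59  0.33 -0.51  1.92  0.2   0.94 -1.6 ]
```

```bash
python3 -m crank '{"dp":[[-0.03,0,0],[-0.03,0,0],[0,0,0],[0,0,0],[0,0,0],[0,0,0],[0,0,0],[0,0,0]],"delta_rot":[[0,0,0],[0,0,0],[0,0,0],[0,0,0],[0,0,0],[0,0,0],[0,0,0],[0,0,0]]}' 0 40
python3 st.py
python3 -m crank '{"dp":[[0.03,0,0],[0.03,0,0],[0.03,0,0],[0.03,0,0],[0.03,0,0],[0.03,0,0],[0.03,0,0],[0.03,0,0]],"delta_rot":[[0,0,0],[0,0,0],[0,0,0],[0,0,0],[0,0,0],[0,0,0],[0,0,0],[0,0,0]]}' 0 40
python3 st.py
```

```text
time: 21.8
position: [0.5285, -0.1051, 0.0377]
tool_rot: [2.201, -2.241, 0.002]
ft_force: [-0.5, -5.7, 0.9]
grip_width: 0.011
t 21.8 p [ 0.5285 -0.1051  0.0377] guide [ 0.0007 -0.1221  0.0377] x_t [-0.018 -1.     0.002] z_t [ 0.    -0.002 -1.   ] F [-0.55 -5.65  0.87] gw 0.09
q [ 0.59  0.33 -0.51  1.92  0.2   0.94 -1.6 ]
time: 22.6
position: [0.5284, -0.1055, 0.0375]
tool_rot: [-2.202, 2.24, 0.001]
ft_force: [-0.8, -3.5, 0.3]
grip_width: 0.003
t 22.6 p [ 0.5284 -0.1055  0.0375] guide [ 0.0006 -0.1226  0.0375] x_t [-0.017 -1.    -0.001] z_t [-0.     0.001 -1.   ] F [-0.82 -3.52  0.31] gw 0.03
q [ 0.59  0.33 -0.51  1.92  0.19  0.94 -1.59]
```

```bash
python3 -m crank '{"dp":[[0.03,0,0],[0.03,0,0],[0.03,0,0],[0.03,0,0],[0.03,0,0],[0.05,0,0],[0.05,0,0],[0.1,0,0]],"delta_rot":[[0,0,0],[0,0,0],[0,0,0],[0,0,0],[0,0,0],[0,0,0],[0,0,0],[0,0,0]]}' 0 40
python3 -m crank '{"dp":[[0.2,0,0],[0.3,0,0],[0.5,0,0],[1,0,0],[1.2,0,0],[0,0,0],[0,0,-1],[0,0,-3]],"delta_rot":[[0,0,0],[0,0,0],[0,0,0],[0,0,0],[0,0,0],[0,0,0],[0,0,0],[0,0,0]]}' 0 40
python3 -m crank '{"dp":[[0,0,-4],[0,0,-4],[0,0,-4],[0,0,-4],[4,0,0],[4,0,0],[2,0,0],[0,0,0]],"delta_rot":[[0,0,0],[0,0,0],[0,0,0],[0,0,0],[0,0,0],[0,0,0],[0,0,0],[0,0,0]]}' 0 40
python3 st.py
python3 - <<'E'
from h import *
im=ctrl.get_image('top');cv2.imwrite('pics/top11.png',im);crop('s',im,325,215,40,30,20,'pics/t11.png')
a=im.astype(float).mean(2)
for v in range(229,241): print(v,a[v,330:348].astype(int))
for v in (220,223,226): print(v,a[v,335:360].astype(int))
im=ctrl.get_image('scene');cv2.imwrite('pics/scene11.png',im);crop('s',im,300,150,130,95,6,'pics/s11.png');crop('s',im,350,200,40,30,20,'pics/s11z.png')
E
```

```text
time: 23.4
position: [0.5284, -0.1095, 0.0375]
tool_rot: [-2.202, 2.24, 0.0]
ft_force: [0.6, 0.6, 0.2]
grip_width: 0.009
time: 24.2
position: [0.5255, -0.1407, 0.0758]
tool_rot: [2.201, -2.239, -0.009]
ft_force: [0.1, -0.1, 0.5]
grip_width: 0.004
time: 25.0
position: [0.5251, -0.245, 0.2375]
tool_rot: [2.196, -2.246, 0.0]
ft_force: [-0.4, 1.2, -0.4]
grip_width: 0.003
t 25.0 p [ 0.5251 -0.245   0.2375] guide [-1.000e-04 -2.620e-01  2.375e-01] x_t [-0.023 -1.     0.001] z_t [-0.    -0.001 -1.   ] F [-0.39  1.19 -0.36] gw 0.03
q [ 0.78  0.2  -0.45  1.62  0.09  1.34 -1.27]
229 [170 169 167 168 167 155 132 113  95 109 143 164 171 178 185 181 175 173]
230 [188 189 187 187 185 174 150 124  93 109 153 180 189 191 194 192 190 187]
231 [198 200 197 191 180 170 155 130  98 115 158 178 182 184 187 191 192 186]
232 [200 202 200 190 166 159 150 128  99 125 168 181 184 186 190 195 195 192]
233 [194 190 189 181 153 144 136 123  98 123 166 178 182 187 192 191 195 195]
234 [185 178 180 176 143 136 122 114  96 120 160 174 178 177 183 178 190 192]
235 [181 179 189 184 158 150 136 123 108 137 170 179 186 180 179 173 192 196]
236 [189 187 199 195 180 179 169 146 133 160 185 188 196 194 186 178 197 204]
237 [201 199 204 202 196 199 187 157 143 168 191 196 203 205 198 193 203 207]
238 [206 206 206 204 200 200 183 147 126 155 189 202 207 206 206 205 207 207]
239 [203 202 200 195 183 176 158 120  96 125 168 194 200 201 198 199 200 201]
240 [192 191 188 180 165 154 129  94  74  92 136 171 183 180 176 176 178 184]
220 [104 102 126 172 188 177 147 134 125  87 120 176 193 196 196 197 194 180
 158 153 160 165 161 159 160]
223 [107 110 137 177 191 177 152 150 133  89 122 177 193 195 196 196 195 195
 191 187 180 175 178 179 181]
226 [109 100 126 173 186 168 143 152 135  78  66  92 112 119 107  99 104 115
 120 108 103 108 121 119 110]
```

View pics/t11.png

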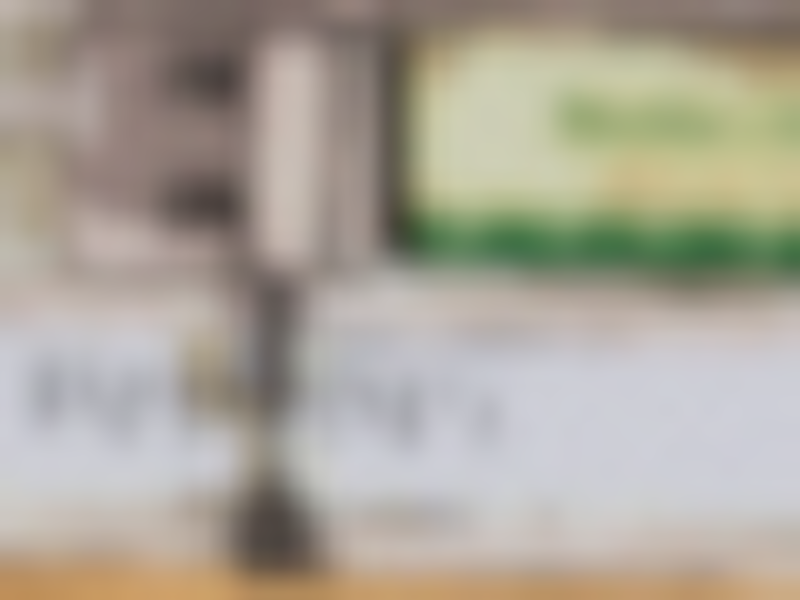

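View pics/s11.png

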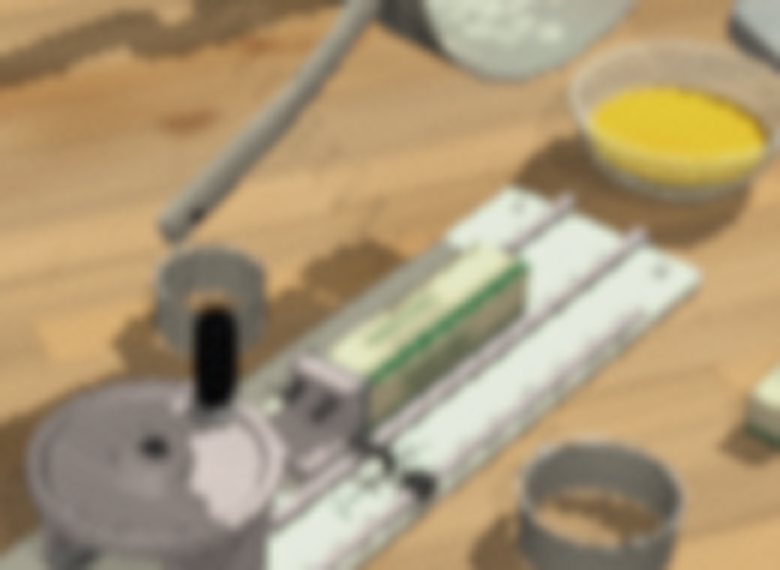

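View pics/s11z.png

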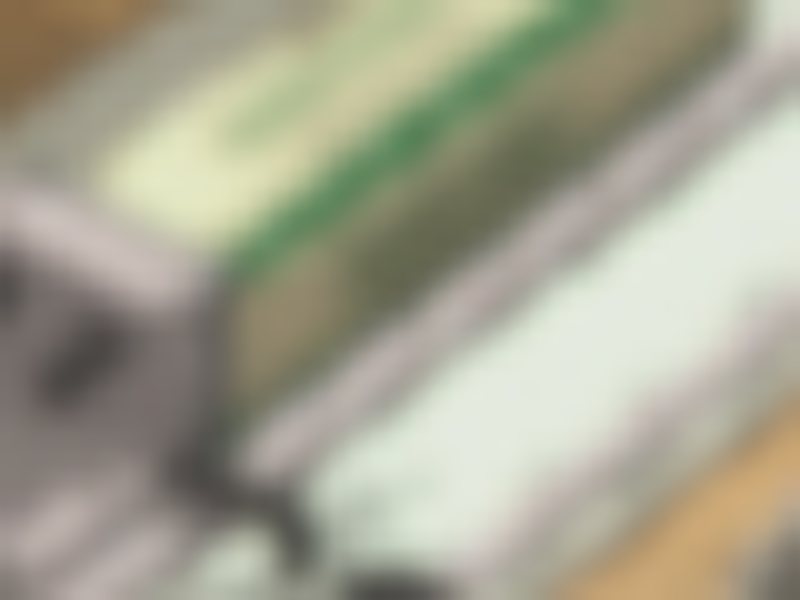

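```bash
python3 -c "
from bench import ctrl
print(ctrl.close_job())"
```

```text
the job is handed in; nothing more can be done
None
```

I wound the stop outward with the crank until its pointer was about 1 cm past the clip, then back inward until it was level. I then pushed the butter onto the stop and handed the job in at about 25 s.

- **Winding out:** estimates of how far past the clip the pointer went ranged from 9 mm (scene camera) to 12 mm (top camera).
- **Winding in:** the first pass stopped about 2 mm short by the top view, though the scene view already read level. I followed the top view, gripped the handle again and wound in another 0.2 rad or so. The slack is taken up inward.
- **Level check:** in the last top picture the pointer and clip are both at column 338. My readings differ by 0 to 0.5 mm; a cruder reading from the pointer's edge alone put it up to 1.4 mm inward of the clip.
- **Pushing the butter:** closed fingers pushed it slowly until it met the pad, with a highest reading of 6.2 N. I then eased off in 0.3 mm steps, withdrew and lifted clear.
- **After the push:** the pointer's pixels are unchanged and no gap shows between butter and pad. At 2.7 mm per pixel, I could not confirm the contact to better than about 1 mm. I did not probe it again after letting go.
- **Bystanders:** I saw no sign that anything nearby was touched or moved.

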